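# Wedge up the draining tray to its height mark

## Task

Slide the orange wedge, thin end first, under the front rail of the hinged steel draining tray until the tray's red pointer stands level with the yellow clip on the height gauge, within 4 mm. Leave the wedge flat on the bench with the tray resting on it, do not shift the yellow clip, and do not knock the brush, the label roll, the green bottle or the mug about.

Things in the scene. Friction and masses are not known exactly. Their poses are not given: they have to be found in the camera images.
- stand: Dark steel frame fixed to the bench, carrying the hinged tray and the gauge. Origin: on the bench, under the middle of the tray's front rail. Its x axis points the way the wedge goes in, from the open front towards the hinge 220 mm away; z is up. Its side bars leave a clear lane 276 mm wide. The white gauge post (14 by 10 mm, top 110 mm above the bench) stands at x +62, y -150 mm.
- tray: Steel tray 240 by 250 mm, 0.95 kg, freely hinged at its far end; origin on the hinge axis, 32 mm above the bench, axes as the stand's at rest. At rest it lies level, its rim 50 mm above the bench.
- rail (a point): Middle of the tray's front rail: a dark round bar across the lane under the tray's front edge, 14 mm diameter, 230 mm long, 220 mm from the hinge. Its axis is 23 mm and its underside 16 mm above the bench at rest. The tray's front edge overhangs it by 20 mm.
- pointer (a point): Tip of the red pointer (5 mm thick, point at mid-thickness) on the tray's side next to the gauge, 190 mm from the hinge. 48 mm above the bench at rest; rises 0.86 mm for each mm that the front rail rises.
- mark (a point): Tip of the yellow clip's finger (5 mm thick, point at mid-thickness) on the height gauge, beside the red pointer: the height to reach, 7 to 20 mm above the pointer's rest height. The clip is stiff on its post.
- wedge: Loose orange wedge, about 0.3 kg, 200 mm long, 54 wide. Origin: centre of its underside; x axis towards the thin end. 6 mm thick at the tip (x +100), the top climbs 1 in 4 to 46 mm at x -60, then level to the upright back face at x -100. Starts in front of the rail, tip 30 to 90 mm short of it, within 0.25 rad of the stand's x. Friction holds it once under the rail.
- brush: Hand brush 180 mm long, lying near the wedge's lane; bystander. Origin on its underside.
- label_roll: Roll of white labels, 90 mm across, 40 mm high, lying flat; bystander. Origin at the centre of its underside.
- spray: Green bottle, 64 mm across, 170 mm high, upright; bystander. Origin at the centre of its underside.
- mug: Blue mug, 80 mm across, 90 mm high, upright; bystander. Origin at the centre of its underside.
Things that resemble listed ones, but are neither listed nor needed, are in the scene too. Several things look just like the wedge: the one meant starts farthest to the robot's left.

How it is judged (in metres and radians):
At the end, for the whole second after the job is handed in: The red pointer is within 4 mm of the yellow clip's height, the tray rests on the wedge (more than 1 N between them), and the wedge is at rest and lies flat on the bench (within 0.06 rad and 6 mm) (z of pointer in the frame of mark between -0.004 and 0.004 m and contact force between wedge and tray above 1 N and angle between wedge's own z axis and vertical below 0.06 rad and height (world z) of wedge below 0.006 m and linear speed of wedge below 0.01 m/s); the robot touches nothing.
It fails at once if the yellow clip is shifted on its post by more than 4 mm (distance of mark from where it was at the start of the episode above 0.004 m).
It fails at once if the brush, label roll, bottle or mug is shifted by more than 30 mm (distance of any of brush, label_roll, spray, mug from where it was at the start of the episode above 0.03 m).
It also fails if it takes over 42 s, if anything falls off the work surface, if the arm or the gripper's body presses on something with over 40 N, if the wrist force passes 120 N, or if a joint passes its speed limit or range.

## Robot

A 6-joint arm with a two-finger parallel gripper is mounted at the origin on the work surface. World frame = base frame: x ahead of the robot, y to its left, z up, the work surface at z = 0. Lengths are in mm, angles in rad, forces in N, time in s.
With the tool pointing down it reaches from about 275 to 825 mm from the base axis. Payload 5.2 kg.
Tool frame: the origin (TCP) lies at the very end of the fingers, on their centre line; the grasp point (between the pads) lies 19 mm behind it; z points along the fingers, y is the line along which they close (so a half turn about z gives the same grasp; the last joint's range is limited). The gripper opens to 93 mm and grips with 3 to 60 N. Pads are 15 mm wide; open, the fingers measure 128 mm over their backs; the gripper's body (75 mm by 188 mm) begins 65 mm behind the grasp point.
Start: joints at [0.955, 0.259, 1.535, -0, 1.348, -0.203], TCP at [220.626, 503.815, 218.653] pointing down, gripper open.
Joint ranges: [-3.14, 3.14], [-0.91, 2.08], [0.19, 2.58], [-1.22, 4.36], [0.22, 2.71], [-3.12, 3.12]. Speed limits (rad/s): [2.57, 2.57, 3.14, 3.14, 3.14, 3.14].

## Interface

Orientations are given as [roll, pitch, yaw] about the fixed x, y, z axes, in that order (R = Rz(yaw) Ry(pitch) Rx(roll)).
In Python, from bench import robot gives the robot as it stands. The module is installed in compiled form; this text tells all that it offers. Calls block until the motion is done:
- robot.move_ptp(position, orientation): joint-space move of the TCP to a pose.
- robot.move_linear(position, ori=None, speed=150, f_stop=None): straight line of the TCP; ori=None keeps the orientation; speed is the mean speed in mm/s. With f_stop (N) it stops when the force on the tool has changed by that much, and returns True; else False.
- robot.move_j(angles): joint-space move.
- robot.move_gripper(opening): opening from 0.0 (shut) to 1.0 (fully open); the grip force is fixed at half the most; returns when the fingers have stopped.
- robot.sleep(seconds).
- robot.inverse_kinematics(position, orientation): joint angles nearest the present ones, or None.
- robot.get_image(name): name is "side" or "top" or "wrist"; returns a dict with "img" (420x560x3 uint8, blue, green, red), "fovy" (degrees; the focal length in pixels is half the picture's height over the tangent of half this angle, whatever the lens; pixels are square), "cx", "cy" (the principal point, pixels), "eye" and "orientation" of the camera in the world. Camera axes: x right, y down, z forward; pixel columns grow to the right and rows downward; lengths in mm; the calibration is good to about 2 mm. A picture is of the moment at which its call begins. There is no depth.
A pose or a line that the arm cannot do raises robot.MotionError and nothing moves.
- robot.hand_in(): hands the job in; it is judged then, once.
Readings, each from a call of its own:
- robot.current_t(): time.
- robot.current_qpos(): joint angles.
- robot.current_joint_vel(): joint speeds.
- robot.current_joint_efforts(): joint torques, N m.
- robot.current_tcp_pos(): TCP position.
- robot.current_eef_rot(): TCP orientation.
- robot.current_contact_force(): force on the tool from outside, world axes, zero at the start.
- robot.current_ft_torque(): the same for the moment, N m.
- robot.current_gripper_width(): opening from 0.0 (shut) to 1.0 (fully open).
- robot.current_finger_force(): force on a finger pad.
Only numpy, scipy, OpenCV 4.12 (cv2) and the standard library are available. Lean on these libraries where they do the work, as an engineer would, in place of code of your own. Each camera call takes 0.05 s, during which the arm holds its last target. There are 200 camera calls.

## Working session

There is one attempt and no reset: what is moved stays moved. The work goes in short steps, each a Python script; the robot and the scene stay as the last script left them, time stands still between calls to the robot, and variables do not carry over. Pictures are saved under pics/ and viewed, at most 10 in all, crops included, and the job is handed in when it is done.

```bash
mkdir -p pics; cat > h.py <<'E'
import numpy as np, cv2, pickle
from scipy.spatial.transform import Rotation as R
from bench import robot
def cam(n, save=None):
    d=robot.get_image(n)
    if save: cv2.imwrite(f'pics/{save}.png',d['img']); pickle.dump(d,open(f'pics/{save}.pkl','wb'))
    return d
def rot(d):
    o=np.array(d['orientation'],float)
    return o if o.shape==(3,3) else R.from_euler('xyz',o).as_matrix()
def f(d): return d['img'].shape[0]/2/np.tan(np.radians(d['fovy'])/2)
def ray(d,p):
    v=rot(d)@np.array([(p[0]-d['cx'])/f(d),(p[1]-d['cy'])/f(d),1]); return np.array(d['eye'],float),v/np.linalg.norm(v)
def onplane(d,p,z):
    e,v=ray(d,p); return e+v*(z-e[2])/v[2]
def proj(d,P):
    q=rot(d).T@(np.array(P,float)-d['eye']); return np.array([d['cx'],d['cy']])+f(d)*q[:2]/q[2]
def tri(d1,p1,d2,p2):
    (a,u),(b,v)=ray(d1,p1),ray(d2,p2)
    s=np.linalg.lstsq(np.c_[u,-v],b-a,rcond=None)[0]
    return (a+u*s[0]+b+v*s[1])/2, np.linalg.norm(a+u*s[0]-b-v*s[1])
E
python3 - <<'E'
from h import *
ims=[]
for n in('side','top','wrist'):
    d=cam(n,n+'0'); print(n,d['fovy'],d['cx'],d['cy'],d['eye'],d['orientation'])
print(robot.current_t())
E
```

```text
side 43.19309767276582 290.16799977413217 217.7969991010455 [ -67.35085812 -925.07694157  993.84503806] [-2.29088015 -0.01426972 -0.53148832]
top 47.243481749199994 280.06774752949343 213.58451515498948 [ 333.56407161    7.52032689 1479.3914991 ] [-3.02468946 -0.01749873 -1.5431788 ]
wrist 64.06709181386292 277.7228378805154 212.173545930752 [153.48220961 532.94039912 383.19840605] [2.87532567e+00 1.60304155e-03 1.15876676e+00]
0.15
```

View pics/top0.png

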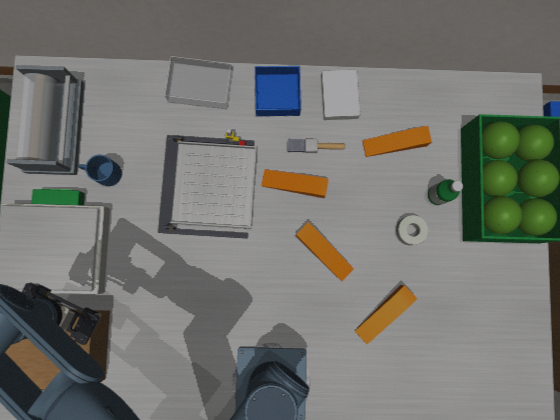

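View pics/side0.png

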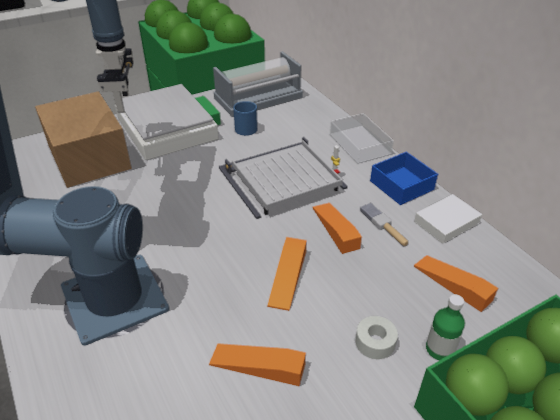

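Top view: the stand's front faces right (−y). There are four orange wedges, at about (295,183), (325,251), (386,314) and (397,141). The one farthest to the robot's left is (295,183), right in front of the rail, with its thin end towards the tray. The gauge is at (233,135), the brush at (318,146), the roll at (412,229), the bottle at (440,190) and the mug at (102,170).

```bash
cat > m.py <<'E'
from h import *
t,s=[pickle.load(open(f'pics/{n}0.pkl','rb')) for n in('top','side')]
for n,d in(('top',t),('side',s)):
    hsv=cv2.cvtColor(d['img'],cv2.COLOR_BGR2HSV)
    m=cv2.inRange(hsv,(5,180,90),(18,255,255))
    k,l,st,c=cv2.connectedComponentsWithStats(m)
    for i in range(1,k):
        if st[i,4]>300:
            ct=cv2.findContours((l==i).astype(np.uint8),0,2)[0][0]
            print(n,c[i].round(1),st[i,4],cv2.minAreaRect(ct),cv2.approxPolyDP(ct,3,True)[:,0].tolist())
    for nm,lo,hi in(('yel',(22,150,90),(35,255,255)),('red',(0,150,90),(4,255,255)),('red2',(174,150,90),(180,255,255))):
        m=cv2.inRange(hsv,lo,hi);k,l,st,c=cv2.connectedComponentsWithStats(m,connectivity=8)
        for i in range(1,k):
            if st[i,4]>4: print(n,nm,c[i].round(1),st[i].tolist())
a=cv2.resize(t['img'][110:250,150:340],None,fx=4,fy=4,interpolation=2)[:, :760]
b=cv2.resize(s['img'][130:260,210:370],None,fx=4,fy=4,interpolation=2)
cv2.imwrite('pics/crop_t.png',a);cv2.imwrite('pics/crop_s.png',b)
E
python3 m.py
```

```text
top [397.  141.1] 1173 ((396.404541015625, 141.04644775390625), (18.38643455505371, 66.69589233398438), 78.11134338378906) [[427, 126], [363, 140], [366, 156], [427, 144]]
top [295.2 182.5] 1152 ((294.5537414550781, 182.0099639892578), (64.0225830078125, 19.119373321533203), 10.491477012634277) [[264, 172], [262, 185], [323, 197], [325, 178]]
top [324.  251.1] 1141 ((324.5, 250.99998474121094), (64.3467025756836, 17.67766571044922), 45.0) [[307, 223], [296, 235], [341, 280], [352, 268]]
top [385.1 314.5] 1180 ((385.3011169433594, 314.279052734375), (18.35936737060547, 67.11946105957031), 48.012786865234375) [[404, 286], [356, 330], [366, 342], [415, 299]]
top yel [232.7 136.9] [226, 132, 13, 9, 50]
top red [241.6 142.6] [239, 141, 6, 4, 23]
side [338.4 228.2] 1122 ((338.6786804199219, 225.7779541015625), (58.281654357910156, 24.0937557220459), 57.2647705078125) [[313, 208], [342, 252], [359, 247], [357, 232], [329, 204]]
side [458.9 282.2] 1776 ((456.1922607421875, 277.9615173339844), (82.92767333984375, 27.457656860351562), 33.690067291259766) [[415, 265], [480, 310], [496, 289], [480, 278], [429, 257]]
side [261.2 362.1] 2469 ((257.8114929199219, 358.9262390136719), (91.67298889160156, 32.69536590576172), 13.240520477294922) [[210, 362], [298, 385], [304, 353], [219, 345]]
side yel [335.2 160.8] [332, 157, 7, 8, 31]
side red [336.5 171. ] [335, 170, 4, 3, 10]
```

```bash
sleep 1
```

```text
(no output)
```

View pics/crop_t.png

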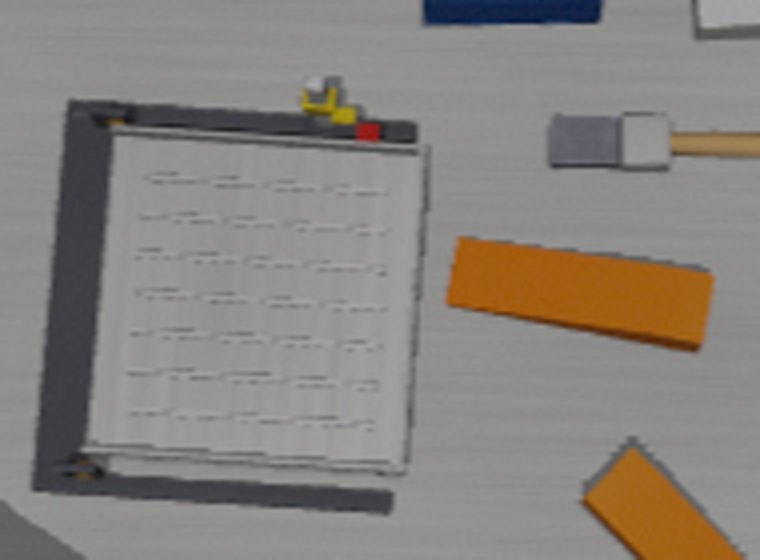

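View pics/crop_s.png

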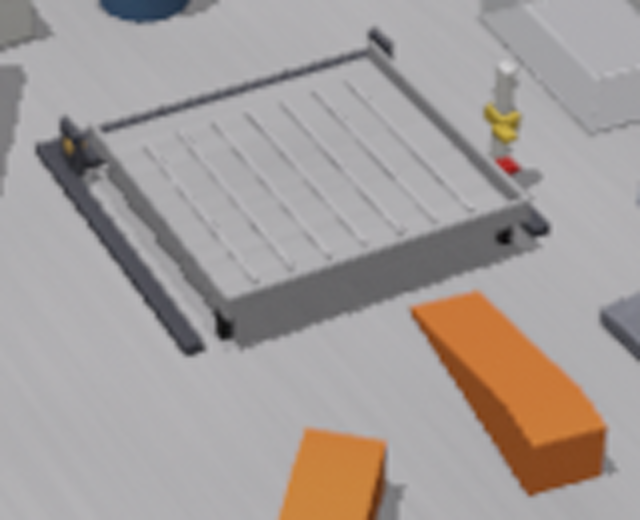

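The crops confirm the choice. The orange wedge at top (295,183) / side (338,228) has its thin end at the tray and its tall back away from it. The yellow clip is at side (335,161), with the red pointer below it at (336.5,171). Next I compute poses and look at the gauge with the wrist camera.

```bash
cat > p.py <<'E'
from h import *
t,s=[pickle.load(open(f'pics/{n}0.pkl','rb')) for n in('top','side')]
w=pickle.load(open('pics/wrist0.pkl','rb'))
P=lambda p,z:onplane(t,(150+p[0]/4-.4,110+p[1]/4-.4),z)
tip=(P((459,238),6)+P((447,302),6))/2; back=(P((713,274),46)+P((696,343),46))/2
print('tip',tip,'back',back,'len',np.linalg.norm((tip-back)[:2]),'yaw',np.arctan2(*(tip-back)[[1,0]]))
a,b=P((428,147),50),P((405,473),50); c,e=P((113,130),50),P((88,447),50)
y=(b-a)/np.linalg.norm(b-a); x=np.array([y[1],-y[0],0]); fr=(a+b)/2
print('front edge',a,b,np.linalg.norm(a-b),'x',x,'yaw',np.arctan2(x[1],x[0])); print('side dir',(c-a)/np.linalg.norm(c-a),np.linalg.norm(c-a))
O=fr+20*x; O[2]=0; print('stand',O,'gauge',O+62*x-150*y,'seen',P((314,83),110))
print('pointer',O+30*x-130*y)
print('tri red',tri(t,(241.6,142.6),s,(336.5,171)),'yel',tri(t,(232.7,136.9),s,(335.2,160.8)))
np.savez('pose.npz',O=O,x=x,y=y,tip=tip,back=back)
# wrist cam in tool frame
T=np.array(robot.current_tcp_pos());Rt=R.from_euler('xyz',robot.current_eef_rot()).as_matrix()
Rc=Rt.T@rot(w);pc=Rt.T@(np.array(w['eye'])-T); print('cam',pc.round(1),R.from_matrix(Rc).as_euler('xyz').round(3))
np.savez('cam.npz',Rc=Rc,pc=pc)
tg=O+45*x-145*y+[0,0,58]
for el in(20,30,40,50,60,75):
  for az in(-90,-60,-30,0,30,60):
    for fl in(0,1):
      for D in(220,280):
        h=R.from_rotvec([0,0,np.radians(az)]).apply(x); v=h*np.cos(np.radians(el))-[0,0,np.sin(np.radians(el))]
        r=np.cross(v,[0,0,1]);r/=np.linalg.norm(r); r=-r if fl else r
        C=np.c_[r,np.cross(v,r),v]; Rtt=C@Rc.T; eye=tg-D*v; tcp=eye-Rtt@pc
        if tcp[2]<100: continue
        q=robot.inverse_kinematics(tcp,R.from_matrix(Rtt).as_euler('xyz'))
        if q is not None: print(el,az,fl,D,tcp.round(),np.round(q,2))
E
python3 p.py
```

```text
tip [620.14724095  43.3093852    6.        ] back [ 588.66177419 -149.00859386   46.        ] len 194.87826889102183 yaw 1.408520256335497
front edge [706.03192821  64.28683579  50.        ] [456.64902624  73.13184506  50.        ] 249.53970822889553 x [0.0354453  0.99937162 0.        ] yaw 1.535343602750966
side dir [0.02302691 0.99973485 0.        ] 239.56828531746987
stand [582.04938318  88.69677278   0.        ] gauge [734.15273434 145.34101843   0.        ] seen [735.6115954  146.78544319 110.        ]
pointer [713.03105246 114.07003261   0.        ]
tri red (array([716.81091929, 109.75059086,  51.36159449]), np.float64(2.0314481185111926)) yel (array([728.7429967 , 136.03195874,  68.39000088]), np.float64(1.5573482718109168))
cam [ 7.310e+01 -1.000e-01 -1.652e+02] [-0.267 -0.     1.57 ]
20 -90 1 280 [643. 132. 118.] [0.09 0.35 2.24 3.4  0.41 1.41]
20 -60 1 280 [653.  88. 118.] [-0.42  0.37  2.19  1.73  0.71  2.29]
20 -30 1 280 [683.  56. 118.] [-0.56  0.57  1.78  1.1   1.15  2.46]
20 0 1 280 [725.  43. 118.] [-0.49  0.84  1.2   0.82  1.63  2.5 ]
20 30 1 280 [769.  53. 118.] [-0
[... 4250 characters left out ...]
  0.46  1.55  0.59  1.07 -0.02]
75 -30 1 220 [737. 142. 105.] [ 0.04  0.7   1.11 -0.    1.34 -2.54]
75 -30 1 280 [728. 128. 163.] [ 0.03  0.64  1.07 -0.    1.43 -2.56]
75 0 0 280 [727.  76. 149.] [-0.3   0.66  1.2   0.51  1.45 -0.37]
75 0 1 220 [729. 144. 105.] [ 0.05  0.68  1.14 -0.    1.32 -3.06]
75 0 1 280 [728. 128. 163.] [ 0.03  0.64  1.08 -0.    1.43 -3.08]
75 30 0 280 [753.  82. 149.] [-0.23  0.89  0.75  0.41  1.84 -0.67]
75 30 1 220 [721. 142. 105.] [ 0.05  0.67  1.17 -0.    1.3   2.7 ]
75 30 1 280 [729. 128. 163.] [ 0.03  0.64  1.08 -0.    1.42  2.68]
75 60 1 220 [715. 137. 105.] [ 0.04  0.65  1.19 -0.    1.29  2.17]
75 60 1 280 [729. 128. 163.] [ 0.03  0.64  1.08 -0.    1.42  2.16]
```

```bash
cat > look.py <<'E'
from h import *
z=np.load('pose.npz');c=np.load('cam.npz');O,x,y=z['O'],z['x'],z['y']
def look(el,name,D=280,az=0,fl=1):
    tg=O+45*x-145*y+[0,0,58]
    h=R.from_rotvec([0,0,np.radians(az)]).apply(x);v=h*np.cos(np.radians(el))-[0,0,np.sin(np.radians(el))]
    r=np.cross(v,[0,0,1]);r/=np.linalg.norm(r);r=-r if fl else r
    Rt=np.c_[r,np.cross(v,r),v]@c['Rc'].T;tcp=tg-D*v-Rt@c['pc']
    robot.move_ptp(tcp,R.from_matrix(Rt).as_euler('xyz'))
    return cam('wrist',name)
def crop(d,name,k=4):
    p=proj(d,O+45*x-145*y+[0,0,58]); u,v=p.round().astype(int)
    v0,u0=max(v-65,0),max(u-80,0)
    im=d['img'][v0:v0+130,u0:u0+160]
    cv2.imwrite(f'pics/{name}.png',cv2.resize(im[::-1,::-1],None,fx=k,fy=k,interpolation=2)); print(name,'origin',u0,v0,im.shape)
E
python3 - <<'E'
from look import *
a=look(60,'g60');crop(a,'g60c')
b=look(28,'g28');crop(b,'g28c')
cv2.imwrite('pics/gboth.png',np.vstack([cv2.imread('pics/g60c.png')[110:410],cv2.imread('pics/g28c.png')[110:410]]))
for d in(a,b):
    hsv=cv2.cvtColor(d['img'],cv2.COLOR_BGR2HSV)
    for nm,lo,hi in(('yel',(22,150,80),(36,255,255)),('red',(0,150,60),(4,255,255))):
        m=cv2.inRange(hsv,lo,hi);k,l,st,c_=cv2.connectedComponentsWithStats(m)
        for i in range(1,k):
            if st[i,4]>25: print(nm,c_[i].round(1),st[i].tolist())
print(robot.current_t(),robot.current_tcp_pos())
E
```

```text
g60c origin 197 146 (130, 160, 3)
g28c origin 197 150 (130, 160, 3)
red [291.5 188.9] [285, 184, 14, 10, 122]
red [292.2 195. ] [285, 191, 15, 9, 122]
3.4667 [725.94587297  51.68869628 129.55586012]
```

```bash
sleep 0
```

```text
(no output)
```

View pics/gboth.png

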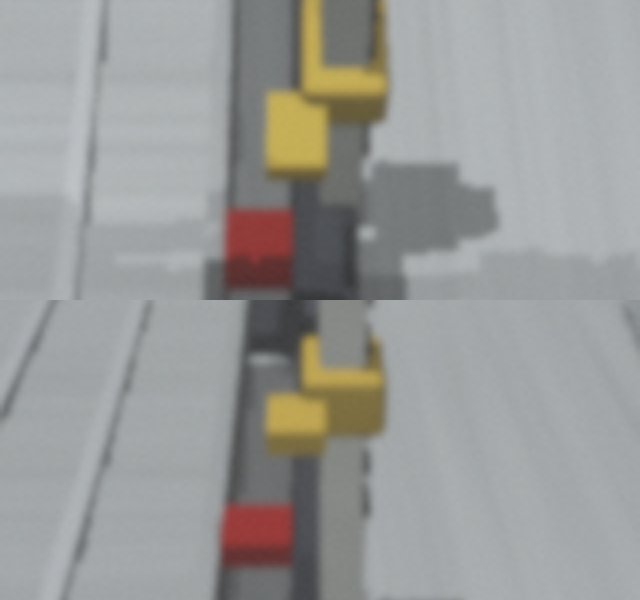

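The views show the yellow finger and the red pointer. The bottom front edges in the composite are yellow (297,177) / red (260,288) at 60°, and yellow (297,455) / red (260,566) at 28°. I triangulate those.

```bash
cat > tr.py <<'E'
from look import *
a,b=[pickle.load(open(f'pics/{n}.pkl','rb')) for n in('g60','g28')]
def px(o,X,Y): return (o[0]+159.5-X/4, o[1]+129.5-(Y+110)/4)
oa,ob=(197,146),(197,150)
for n,A,B in(('yel',(297,177),(297,155)),('red',(260,288),(260,266)),('yel_top',(297,165),(297,127)),('red_top',(260,276),(260,243))):
    p,e=tri(a,px(oa,*A),b,px(ob,*B)); q=p-O; print(n,p.round(1),'err',e.round(2),'stand',(q@x).round(1),(q@y).round(1))
E
python3 tr.py
```

```text
yel [724.1 120.   60.9] err 0.07 stand 36.3 -140.8
red [716.  102.5  45.7] err 0.5 stand 18.5 -133.3
yel_top [724.1 119.   67.8] err 0.06 stand 35.3 -140.9
red_top [716.1 102.9  50.7] err 0.43 stand 18.9 -133.5
```

```bash
cat > go.py <<'E'
from look import *
yw=np.arctan2(*(z['tip']-z['back'])[[1,0]]); ys=np.arctan2(x[1],x[0])
o=(z['tip']+z['back'])/2; o[2]=0; dw=np.array([np.cos(yw),np.sin(yw),0])
g=o-75*dw
for off in(0,-np.pi):
    q=robot.inverse_kinematics(g+[0,0,160],[np.pi,0,yw+off]); q2=robot.inverse_kinematics(O-60*x+[0,0,8],[np.pi,0,ys+off]); print(off,np.round(q,2),np.round(q2,2))
    if q is not None and q2 is not None and abs(q2[5])<3: break
print('using',off)
robot.move_ptp(g+[0,0,160],[np.pi,0,yw+off])
robot.move_linear(g+[0,0,8],speed=150,f_stop=15)
print('z',robot.current_tcp_pos())
robot.move_gripper(0.3); print('width',robot.current_gripper_width()*93,robot.current_finger_force(),robot.current_t())
W=lambda xs:O+(xs-75)*x-5*y+[0,0,8]     # xs = wedge origin in stand x
robot.move_linear(W(-125),ori=[np.pi,0,ys+off],speed=70)
print('stop',robot.move_linear(W(10),speed=60,f_stop=50),robot.current_tcp_pos(),robot.current_contact_force(),robot.current_t())
for n in('top','side'):
    d=cam(n,n+'1');hsv=cv2.cvtColor(d['img'],cv2.COLOR_BGR2HSV)
    m=cv2.inRange(hsv,(0,150,90),(4,255,255))
    k,l,st,c_=cv2.connectedComponentsWithStats(m)
    print(n,[(c_[i].round(1),st[i,4]) for i in range(1,k) if st[i,4]>4], 'pred',proj(d,[716,103,48]),proj(d,[716,103,64]))
E
python3 go.py
```

```text
0 [-0.39  0.4   1.48  0.    1.26 -0.23] [-0.14  0.53  1.7  -0.    0.91 -0.11]
using 0
z [ 593.07431022 -127.20791008    8.91518022]
width 53.54628977049518 29.999992847442627 7.7167
stop False [584.79940407  22.24428314   8.07448312] [ -1.16504351 -12.12298936   1.55772216] 10.55
top [(array([240.8, 141.7]), np.int32(21))] pred [244.03697159 142.92826559] [243.734655   141.53512526]
side [] pred [337.12732547 173.20737978] [337.51772041 168.86959845]
```

```bash
cat > chk.py <<'E'
import sys
from look import *
n=sys.argv[1]
robot.move_gripper(1.0); p=np.array(robot.current_tcp_pos()); robot.move_linear(p+[0,0,150-p[2]],speed=200)
a=look(60,'a'+n);crop(a,'a60c');b=look(28,'b'+n);crop(b,'b28c')
cv2.imwrite(f'pics/both{n}.png',np.vstack([cv2.imread('pics/a60c.png')[110:410],cv2.imread('pics/b28c.png')[110:410]]))
print(robot.current_t())
E
python3 chk.py 1
```

```text
a60c origin 197 147 (130, 160, 3)
b28c origin 197 150 (130, 160, 3)
15.5583
```

```bash
sleep 0
```

```text
(no output)
```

View pics/both1.png

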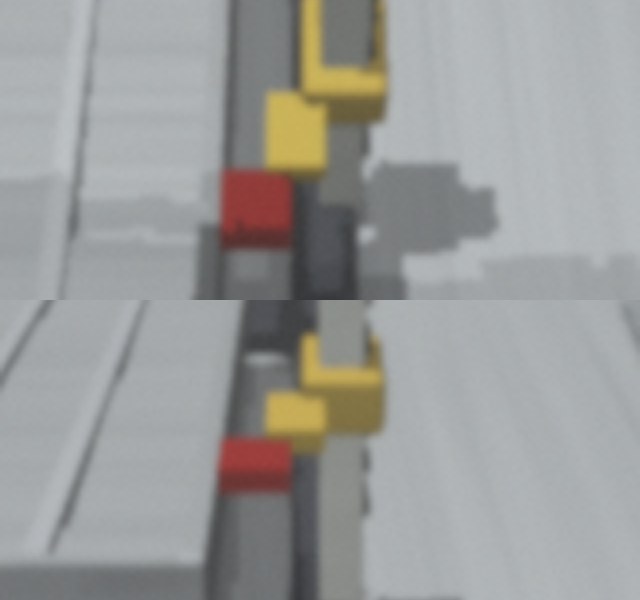

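The pointer has risen. At 28° the red bottom edge is at (257,492) and the yellow at (296,453). At 60° they are red (257,248) and yellow (296,175).

```bash
sed -e "s/'g60','g28'/'a1','b1'/" -e "s/oa,ob=.*/oa,ob=(197,147),(197,150)/" -e "s/^for n,A,B.*/for n,A,B in(('yel',(296,175),(296,153)),('red',(257,248),(257,192)),('yel_top',(296,164),(296,129)),('red_top',(257,236),(257,170))):/" tr.py > tr1.py; python3 tr1.py
```

```text
yel [724.  120.5  60.7] err 0.1 stand 36.8 -140.7
red [715.9 104.2  61. ] err 0.31 stand 20.3 -133.2
yel_top [724.  119.8  66.5] err 0.08 stand 36.1 -140.8
red_top [716.1 104.6  65.6] err 0.24 stand 20.6 -133.4
```

```bash
python3 - <<'E'
from h import *
print(robot.current_contact_force(), robot.hand_in(), robot.current_t())
E
```

```text
the job is handed in; nothing more can be done
the job is handed in; nothing more can be done
```

The wedge is under the rail, and the last camera check put the red pointer within about 1 mm of the yellow clip. I handed the job in shortly after 15.6 s on the robot's clock, but no verdict came back, and I took no final picture of the wedge or the bystanders.

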